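Scoop oiled rollers out of the corner of a tote

TASK

With the orange-handled scoop, scoop both freshly oiled wooden rollers together out of the grey tote (a corner of the tote makes a good backstop for them to ride up into the pan against) and tip them into the blue tray. Then stand the scoop flat on the middle of the black mat and let go. Never touch the rollers with the gripper, do not ram the tote, and leave everything else where it is.

Things in the scene. Friction and masses are not known exactly. Their poses are not given: they have to be found in the camera images.
- tote: grey open-topped tote, fixed to the bench. Inside 290 mm long (its x), 150 mm wide (its y), walls 5 mm thick and 70 mm tall, flat floor 5 mm thick. Origin: centre of its underside; +x points along its length, roughly to the robot's left; the rollers lie nearer to that end. Its inner walls stand at x = +-145 mm and y = +-75 mm of this frame. Do not press on it with more than 120 N through the scoop.
- tray: blue open-topped square tray, fixed to the bench, outside 162 x 162 mm, walls 6 mm thick and 45 mm tall, floor 6 mm. Origin: centre of its underside; z up. Where the rollers go.
- mat: black rubber mat, fixed, 150 mm (x) by 160 mm (y), 3 mm thick. Origin: centre of its underside. The scoop stands on it at the start and must end on it.
- scoop: loose sheet-metal scoop, about 0.28 kg, standing on its flat pan. Origin: on the underside of the pan; z up, x towards the open front. Pan floor 2 mm thick from x = -50 to +55 mm, 112 mm wide (y); side walls 3 mm thick, 35 mm tall, only from x = -50 to +20 mm, back wall 49 mm tall at x = -50 mm; front and top open. An orange handle rises from the back wall and overhangs it by 18 mm at the height of the tote rim.
- scoop_grip (a point): middle of the orange paddle, scoop frame (-85.9, 0, +122) mm, axes of the scoop. Pan level, the paddle leans 25 degrees from vertical, its top to -x: 14 mm thick, 50 mm wide (y), reaching 35 mm up and 45 mm down along its lean from here. Its broad faces look forward and backward: close on them in the x-z plane, gripper tilted 25 degrees, in line with the paddle.
- scoop_nose (a point): middle of the pan's straight front edge, on the underside: scoop frame x = +55, y = 0, z = 0 mm; axes of the scoop.
- roller_a_center (a point): loose plain wooden roller (a cylinder), 34 mm across, 64 mm long, about 45 g, lying on the tote's floor roughly across the tote (within about 0.65 rad of its y axis) and free to roll. This point is its middle, 17 mm above what it lies on; the roller's long axis is its y axis. Freshly oiled: only the scoop may touch it, never the gripper.
- roller_b_center (a point): loose plain wooden roller (a cylinder), 34 mm across, 64 mm long, about 45 g, lying on the tote's floor roughly across the tote (within about 0.65 rad of its y axis) and free to roll. This point is its middle, 17 mm above what it lies on; the roller's long axis is its y axis. Freshly oiled: only the scoop may touch it, never the gripper.
- screwdriver: bystander: screwdriver, 180 mm long, lying beyond the tote. Leave alone.
- glue: bystander: glue bottle with orange cap, 52 mm across, 130 mm tall, standing. Leave alone.
- mug: bystander: red mug, 76 mm across, 85 mm tall. Leave alone.
- offcut: bystander: wood offcut 120 x 50 x 20 mm, lying beyond the tote. Leave alone.
- tape: bystander: yellow roll of tape, 90 mm across, 22 mm tall. Leave alone.
- sanding_block: bystander: cork sanding block 100 x 60 x 30 mm. Leave alone.
Things that resemble listed ones, but are neither listed nor needed, are in the scene too. Of the things that look like the scoop, the largest one is meant.

How it is judged:
By the outcome, as a careful person would: the job done as asked, in the order asked, and still so for the second after the job is handed in, with the robot touching nothing.
It also fails if it takes over 72 s, if anything falls off the work surface, if the arm or the gripper's body presses on something with over 40 N, if the wrist force passes 120 N, or if a joint passes its speed limit or range.

ROBOT

A 6-joint arm with a two-finger parallel gripper is mounted at the origin on the work surface. World frame = base frame: x ahead of the robot, y to its left, z up, the work surface at z = 0. Lengths are in m, angles in rad, forces in N, time in s.
With the tool pointing down it reaches from about 0.35 to 0.875 m from the base axis. Payload 15.5 kg.
Tool frame: the origin (TCP) lies midway between the tips of the shut fingers; the grasp point (between the pads) lies 19 mm behind it; x points along the fingers, y is the direction in which the jaws open and shut, and the axes are right-handed (so a half turn about x gives the same grasp; the last joint's range is limited). The gripper opens to 85 mm and grips with 20 to 120 N. Pads are 22 mm wide; open, the fingers measure 114 mm over their backs; the gripper's body (76 mm by 85 mm) begins 54 mm behind the grasp point. The pads swing forward as they close: fully open they stand 13 mm farther back than shut.
Start: joints at [1.135, 0.494, 1.345, -0, 1.302, -0.096], TCP at [0.208, 0.589, 0.231] pointing down, gripper open.
Joint ranges: [-2.91, 2.91], [-0.82, 2.16], [0.22, 2.67], [-1.22, 4.37], [0.12, 2.79], [-3.08, 3.08]. Speed limits (rad/s): [1.89, 1.89, 2.57, 3.01, 3.01, 3.01].

INTERFACE

Orientations are given as a rotation vector (axis times angle).
In Python, from rig import r, optics, order gives the robot as it stands.
- The arm moves only by the tool carry_out, never from a script. Its argument "steps" is text: rows parted by semicolons, each of 7 numbers parted by spaces: the shift along the tool's x, y, z in mm, then the turn, a rotation vector about the tool's x, y, z in degrees, then the opening, from -1 (shut) to 1 (fully open). A call has 1 to 20 rows; each row shifts and turns the commanded pose from where the row before left it, along the tool's axes as they then stand; what a row does not reach is not made up. A row lasts 1/8 s, in which the tool goes at most 62.5 mm and 10.7 degrees, less where a joint would pass 70% of its speed; a pose out of reach is approached as far as the arm can. A call with a gripper value outside its range is refused whole. The fingers move at their own pace and stop on an object; "squeeze" is the grip in N (left out, the last holds). Time passes only in rows, so rows that do not move let the fingers close. It gives the time, the measured TCP pose, the force and the opening at its end, in the units of the state.
- r.observe(): the state, without advancing time (a new reading comes with each control period).
- optics.capture(name): name is "scene" or "top"; returns a dict with "frame" (400x640x3 uint8, red, green, blue), "intrinsics" (3x3 intrinsics, pixels), "dist_coeffs" ([k1, k2, p1, p2, k3] as OpenCV has them; the pictures are not rectified), "extrinsics" (4x4, takes a point from camera to world coordinates). Camera axes: x right, y down, z forward; pixel columns grow to the right and rows downward; lengths in m; the calibration is good to about 2 mm. A picture is of the moment at which its call begins. There is no depth.
- order.job_done(): hands the job in, once; it reports no verdict.
The state is a dict: "time_s": time; "joints": joint angles; "dq": joint speeds; "effort": joint torques, N m; "tcp_pos": TCP position; "tool_rot": TCP orientation; "contact_force": force on the tool from outside, world axes, zero at the start; "wrist_torque": the same for the moment, N m; "finger_gap": opening from 0.0 (shut) to 1.0 (fully open).
Only numpy, scipy, OpenCV 4.12 (cv2) and the standard library are available. Lean on these libraries where they do the work, as an engineer would, in place of code of your own. Each camera call takes 0.05 s, during which the arm holds its last target. There are 200 camera calls.

## Working session

There is one attempt and no reset: what is moved stays moved. The work goes in short steps, Python scripts to look and compute and a tool call to move; the robot and the scene stay as the last step left them, time stands still between calls to the robot, and variables do not carry over. Pictures are saved under pics/ and viewed, about 8 in all and at most 12, crops included, and the job is handed in when it is done.

Besides the shell and the picture viewer there is one more tool, called after "Request:" as name(argument=value, ...) on one line, values as JSON. carry_out: Moves the arm, as the interface text tells. Its arguments: {"type":"object","properties":{"steps":{"type":"string"},"squeeze":{"type":"number"}},"required":["steps"]}

```bash
ls; mkdir -p pics; python3 - <<'E'
from rig import r,optics,order
import cv2,json
print(r.observe())
for n in("scene","top"):
    c=optics.capture(n); cv2.imwrite(f"pics/{n}0.png",c["frame"][:,:,::-1])
    print(n,c["intrinsics"],c["dist_coeffs"],c["extrinsics"])
E
```

```text
pics
{'time_s': 0.0, 'joints': array([ 1.13547466e+00,  4.94199704e-01,  1.34614603e+00, -2.69234034e-05,
        1.30253877e+00, -9.54788706e-02]), 'dq': array([-6.94504793e-04, -7.53651733e-04, -4.26596015e-04,  4.30180809e-04,
       -1.50699375e-03, -7.18535975e-05]), 'effort': array([ 4.74813860e-04, -8.82178760e+01, -3.83854759e+01, -1.81563701e-05,
        1.01278309e-02,  1.00264351e-06]), 'tcp_pos': array([0.20816765, 0.58890879, 0.23068495]), 'tool_rot': array([ 0.2656971 ,  1.55461016, -0.26767385]), 'contact_force': array([-0.54343125, -0.78704169,  0.1757631 ]), 'wrist_torque': array([ 0.03233129, -0.04660384, -0.01698318]), 'finger_gap': 1.00027931930942}
scene [[504.4793478    0.         325.67994202]
 [  0.         504.4793478  199.07994259]
 [  0.           0.           1.        ]] [0.03541545 0.         0.         0.         0.        ] [[-0.44515645  0.71589395 -0.53789551  1.41718844]
 [ 0.89542602  0.36052781 -0.26121243  0.44695348]
 [ 0.00692589 -0.59792604 -0.80152136  1.35622346]
 [ 0.          0.          0.          1.        ]]
top [[482.1492586    0.         323.84500633]
 [  0.         482.1492586  193.38815103]
 [  0.           0.           1.        ]] [0.03152117 0.         0.         0.         0.        ] [[-0.01332858 -0.99775153  0.06568287  0.46731143]
 [-0.99985806  0.01262204 -0.01116006  0.01924256]
 [ 0.01030592 -0.0658223  -0.99777814  1.64651762]
 [ 0.          0.          0.          1.        ]]
```

View pics/scene0.png

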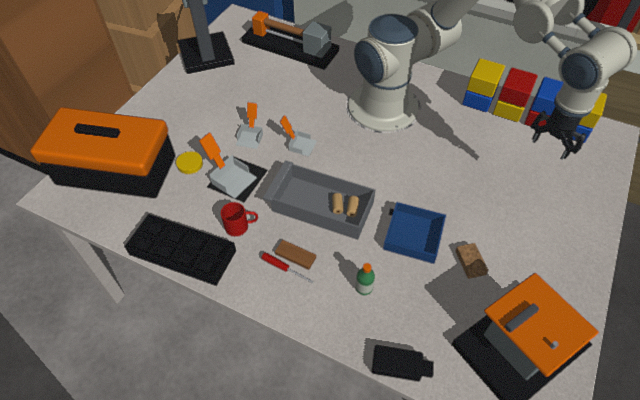

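View pics/top0.png

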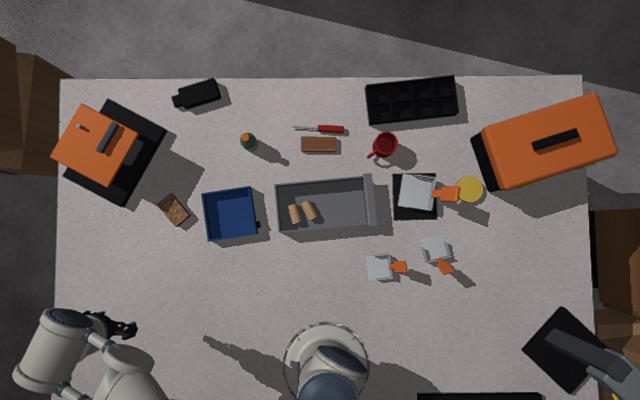

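The scene view shows the scoop on its mat at (232,172), tote at (320,200), rollers near (344,204) and tray at (414,232). In the top view they are at (420,193), (325,205), (302,212) and (229,213). Next come zoomed crops.

```bash
cat > h.py <<'E'
import numpy as np,cv2
from scipy.spatial.transform import Rotation as R
from rig import r,optics,order
def ray(c,uv):
    p=cv2.undistortPoints(np.array(uv,float).reshape(-1,1,2),c["intrinsics"],np.array(c["dist_coeffs"]))[:,0]
    E=c["extrinsics"]; d=np.c_[p,np.ones(len(p))]@E[:3,:3].T
    return E[:3,3],d/np.linalg.norm(d,axis=1)[:,None]
def plane(c,uv,z):
    o,d=ray(c,uv); return o+d*((z-o[2])/d[:,2])[:,None]
def tri(c1,u1,c2,u2):
    o1,d1=ray(c1,u1);o2,d2=ray(c2,u2);out=[]
    for a,b in zip(d1,d2):
        s=np.linalg.lstsq(np.c_[a,-b],o2-o1,rcond=None)[0]
        p,q=o1+a*s[0],o2+b*s[1]; out.append(np.r_[(p+q)/2,np.linalg.norm(p-q)])
    return np.array(out)
def crop(c,x0,y0,x1,y1,k,name):
    cv2.imwrite("pics/"+name,cv2.resize(c["frame"][y0:y1,x0:x1,::-1],None,fx=k,fy=k,interpolation=cv2.INTER_CUBIC))
E
python3 - <<'E'
from h import *
crop(optics.capture("top"),190,160,490,260,2.66,"t1.png")
crop(optics.capture("scene"),180,120,460,270,2.8,"s1.png")
E
```

```text
(no output)
```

View pics/t1.png

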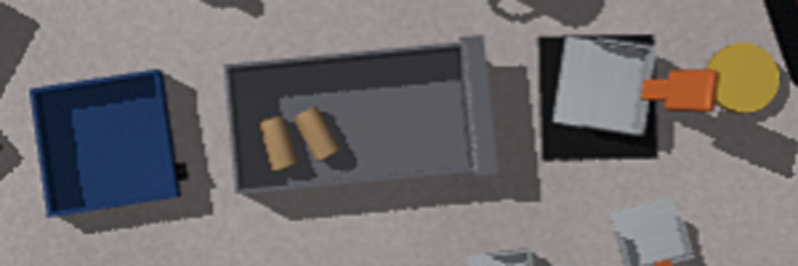

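View pics/s1.png

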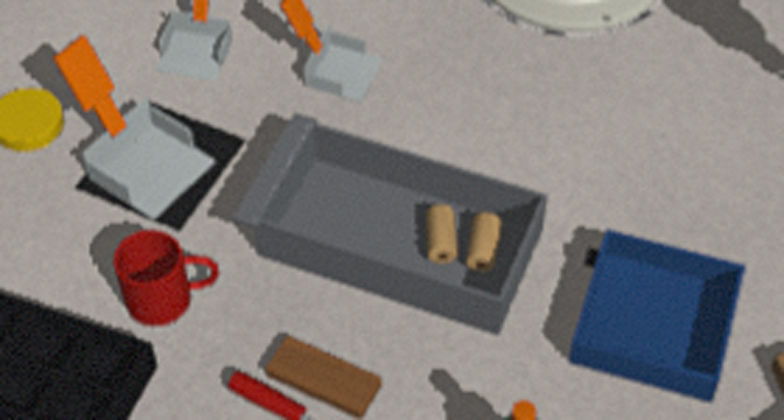

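The tote rim's +x corners are at crop pixels (228,66) and (240,190) in the top view, and (502,298) and (546,196) in the scene view. The scoop's front edge faces the tote, and its paddle overhangs the tape. Next step: masks and triangulation.

```bash
cat > m.py <<'E'
from h import *
np.set_printoptions(precision=4,suppress=True)
t=optics.capture("top");s=optics.capture("scene")
T=lambda P:(np.array(P)+.5)/2.66+[190,160]-.5
S=lambda P:(np.array(P)+.5)/2.8+[180,120]-.5
pairs={"tote +x far":((227,66),(502,298)),"tote +x near":((239,191),(546,196)),"lip -x far":((484,37),(240,218)),"lip near":((494,173),(310,120)),
"tray yfar":((33,91),(714,364)),"tray far -":((160,72),(572,322)),"tray near -":((180,195),(607,233)),"tray near +":((49,215),(743,265)),
"pan front far":((555,126),(213,160)),"x":((565,38),(155,216)),
"mat":((541,38),(180,228)),"mat2":((545,160),(244,140))}
for k,(a,b) in pairs.items(): print(k,tri(t,T(a),s,S(b))[0])
def mask(c,lo,hi,box):
    h=cv2.cvtColor(c["frame"],cv2.COLOR_RGB2HSV);m=cv2.inRange(h,np.array(lo),np.array(hi));z=np.zeros_like(m)
    x0,y0,x1,y1=box;z[y0:y1,x0:x1]=m[y0:y1,x0:x1];return z
def blobs(m,a=20):
    C,_=cv2.findContours(m,cv2.RETR_EXTERNAL,cv2.CHAIN_APPROX_NONE)
    return sorted([cv2.boxPoints(cv2.minAreaRect(c)) for c in C if cv2.contourArea(c)>a],key=lambda b:b[:,0].mean())
for n,c,box,ob in(("top",t,(280,195,325,230),(425,180,465,210)),("scene",s,(325,185,362,220),(195,130,230,170))):
    for b in blobs(mask(c,(8,70,70),(22,255,255),box)): 
        print(n,"roller",b.mean(0),b.round(1).tolist(), plane(c,[b.mean(0)],.024)[0]); 
    for b in blobs(mask(c,(5,180,100),(14,255,255),ob)): print(n,"orange",b.round(1).tolist())
E
python3 m.py
```

```text
tote +x far [0.6015 0.1629 0.0702 0.0039]
tote +x near [0.4478 0.1497 0.0672 0.0041]
lip -x far [ 0.6329 -0.1531  0.0644  0.0087]
lip near [ 0.4631 -0.1598  0.0568  0.0156]
tray yfar [0.5747 0.3991 0.0678 0.0004]
tray far - [0.5956 0.2442 0.0703 0.0017]
tray near - [0.4432 0.2265 0.0364 0.0057]
tray near + [0.422  0.3844 0.0462 0.0005]
pan front far [ 0.5264 -0.2551 -0.0046  0.0026]
x [ 0.6386 -0.2679  0.0056  0.0002]
mat [ 0.6385 -0.236   0.0012  0.0037]
mat2 [ 0.4819 -0.2393 -0.0046  0.0016]
top roller [293.7 213.6] [[286.29998779296875, 205.89999389648438], [295.0, 203.0], [301.1000061035156, 221.3000030517578], [292.3999938964844, 224.1999969482422]] [0.5073 0.1033 0.024 ]
top roller [308.5283 210.151 ] [[299.79998779296875, 204.1999969482422], [308.1000061035156, 199.60000610351562], [317.29998779296875, 216.10000610351562], [308.8999938964844, 220.6999969482422]] [0.5183 0.0534 0.024 ]
top orange [[432.0, 186.0], [459.0, 186.0], [459.0, 201.0], [432.0, 201.0]]
scene roller [337.2744 202.9695] [[330.8999938964844, 193.3000030517578], [341.3999938964844, 192.1999969482422], [343.6000061035156, 212.60000610351562], [333.20001220703125, 213.8000030517578]] [0.5203 0.0538 0.024 ]
scene roller [352.3269 205.8654] [[345.20001220703125, 215.0], [349.29998779296875, 194.6999969482422], [359.5, 196.6999969482422], [355.3999938964844, 217.10000610351562]] [0.5088 0.1027 0.024 ]
scene orange [[198.3000030517578, 139.39999389648438], [209.60000610351562, 132.60000610351562], [227.8000030517578, 162.89999389648438], [216.39999389648438, 169.6999969482422]]
```

```bash
cat >> m.py <<'E'
print("--")
print("mat",plane(t,T([(541,38),(545,160),(657,156),(655,36)]),.003)[:,:2])
print("pan",plane(t,T([(565,38),(555,126)]),.004)[:,:2], plane(s,S([(155,216),(213,160)]),.004)[:,:2])
print("tote",plane(t,T([(227,66),(239,191),(470,171),(462,46)]),.07)[:,:2])
print("tray",plane(t,T([(33,91),(49,215),(180,195),(160,72)]),.045)[:,:2])
print("paddle top",tri(t,T([(718,70),(714,110)]),s,S([(83,36),(55,52)])),tri(t,T([(718,70),(714,110)]),s,S([(55,52),(83,36)])))
print("paddle low",tri(t,T([(667,72),(665,106)]),s,S([(90,110),(115,90)])))
o=r.observe();print(R.from_rotvec(o["tool_rot"]).as_matrix())
E
python3 m.py | sed -n '/--/,$p'
```

```text
--
mat [[ 0.6392 -0.2373]
 [ 0.4822 -0.2389]
 [ 0.4855 -0.3824]
 [ 0.6399 -0.3843]]
pan [[ 0.6387 -0.2681]
 [ 0.5255 -0.2526]] [[ 0.6377 -0.2688]
 [ 0.5325 -0.2519]]
tote [[ 0.6023  0.1612]
 [ 0.4486  0.1475]
 [ 0.4693 -0.1359]
 [ 0.6235 -0.129 ]]
tray [[0.5761 0.4048]
 [0.4221 0.3845]
 [0.4444 0.2227]
 [0.5979 0.247 ]]
paddle top [[ 0.5729 -0.3928  0.1967  0.0303]
 [ 0.5444 -0.4356  0.1167  0.0249]] [[ 0.5818 -0.4153  0.1643  0.0026]
 [ 0.5356 -0.4126  0.1497  0.0045]]
paddle low [[ 0.587  -0.3774  0.0878  0.0013]
 [ 0.5449 -0.3731  0.084   0.0023]]
[[-0.0001  0.3333  0.9428]
 [-0.0002  0.9428 -0.3333]
 [-1.     -0.0002 -0.    ]]
```

```bash
cat > p.py <<'E'
from h import *
np.set_printoptions(precision=2,suppress=True)
c,s_=np.cos(np.radians(25)),np.sin(np.radians(25))
M=np.array([[s_,c,0],[0,0,-1],[-c,s_,0]])
G=np.array([-.0859,0,.122])          # scoop_grip in scoop
TCPs=G+.019*M[:,0]                    # TCP in scoop when gripped
TX=np.array([.5365,.006]);TY=94.4     # tote
RZ=lambda a:R.from_euler('z',a,degrees=True)
def tote(x,y,z):return np.r_[TX+RZ(TY).as_matrix()[:2,:2]@[x,y],z]
def target(org,yaw,pitch,pt=(0,0,0)):  # scoop point pt at org -> tcp, R
    Rs=R.from_euler('ZY',[yaw,pitch],degrees=True)
    return np.array(org)+Rs.apply(TCPs-np.array(pt)),Rs*R.from_matrix(M)
def now():
    o=r.observe();return o["tcp_pos"],R.from_rotvec(o["tool_rot"])
def delta(p0,R0,p1,R1,label=""):
    rv=(R0.inv()*R1).as_rotvec(degrees=True);sh=R1.inv().apply(p1-p0)*1000
    print(label,"turn",rv,"|%.1f|"%np.linalg.norm(rv),"then shift",sh,"|%.0f|"%np.linalg.norm(sh));return p1,R1
NOSE=(.055,0,0)
E
python3 - <<'E'
from p import *
p,Rn=now()
org=np.array([.5625,-.3985,.125])-RZ(82).apply(G); print(org)
pt,Rt=target(org,82,0); print(pt)
hi=pt-Rt.apply([.12,0,0])
p,Rn=delta(p,Rn,p+[0,0,.09],Rn)
p,Rn=delta(p,Rn,hi,Rt)
delta(p,Rn,pt,Rt)
E
```

```text
[ 0.57 -0.31  0.  ]
[ 0.56 -0.39  0.11]
 turn [0. 0. 0.] |0.0| then shift [-90.    -0.02  -0.  ] |90|
 turn [-11.29   2.5   24.93] |27.5| then shift [-315.72 -924.71  488.2 ] |1092|
 turn [0. 0. 0.] |0.0| then shift [120.  -0.   0.] |120|
```

Request:
carry_out(steps="-30 0 0 0 0 0 1;-30 0 0 0 0 0 1;-30 0 0 0 0 0 1;0 0 0 -2.8 0.6 6.2 1;0 0 0 -2.8 0.6 6.2 1;0 0 0 -2.8 0.6 6.2 1;0 0 0 -2.8 0.6 6.2 1;-16 -46 24.5 0 0 0 1;-16 -46 24.5 0 0 0 1;-16 -46 24.5 0 0 0 1;-16 -46 24.5 0 0 0 1;-16 -46 24.5 0 0 0 1;-16 -46 24.5 0 0 0 1;-16 -46 24.5 0 0 0 1;-16 -46 24.5 0 0 0 1;-16 -46 24.5 0 0 0 1;-16 -46 24.5 0 0 0 1;-16 -46 24.5 0 0 0 1;-16 -46 24.5 0 0 0 1;-16 -46 24.5 0 0 0 1")

```text
time_s: 2.9
tcp_pos: [0.4348, -0.0797, 0.2589]
tool_rot: [0.447, 1.509, 0.229]
contact_force: [0.9, 1.0, 0.2]
finger_gap: 0.999
```

```bash
cat > g.py <<'E'
from p import *
p,Rn=now();o=r.observe();print(o["time_s"],p,o["joints"])
org=np.array([.5625,-.3985,.125])-RZ(82).apply(G)
pt,Rt=target(org,82,0)
delta(p,Rn,pt-Rt.apply([.12,0,0]),Rt);delta(p,Rn,pt,Rt)
E
python3 g.py
```

```text
2.9 [ 0.43 -0.08  0.26] [-0.61  0.28  1.72  0.39  1.36 -2.17]
 turn [-0.09  0.14  0.14] |0.2| then shift [-105.5  -326.58  170.81] |383|
 turn [-0.09  0.14  0.14] |0.2| then shift [  14.5  -326.58  170.81] |369|
```

Request:
carry_out(steps="-15 -46 24.5 0 0 0 1;-15 -47 24.5 0 0 0 1;-15 -47 24.5 0 0 0 1;-15 -47 24.5 0 0 0 1;-15 -47 24.5 0 0 0 1;-15 -46 24 0 0 0 1;-15 -46 24 0 0 0 1;0 0 0 0 0 0 1")

```text
time_s: 3.9
tcp_pos: [0.5555, -0.4413, 0.2153]
tool_rot: [0.448, 1.51, 0.228]
contact_force: [-1.1, 1.0, -0.6]
finger_gap: 1.004
```

```bash
python3 g.py; python3 - <<'E'
from p import *
crop(optics.capture("scene"),160,60,360,200,4,"s2.png")
E
```

```text
3.9 [ 0.56 -0.44  0.22] [-0.9   0.78  0.91  0.32  1.75 -2.32]
 turn [-0.19  0.12  0.13] |0.3| then shift [-0.83  1.09  1.  ] |2|
 turn [-0.19  0.12  0.13] |0.3| then shift [119.17   1.09   1.  ] |119|
```

View pics/s2.png

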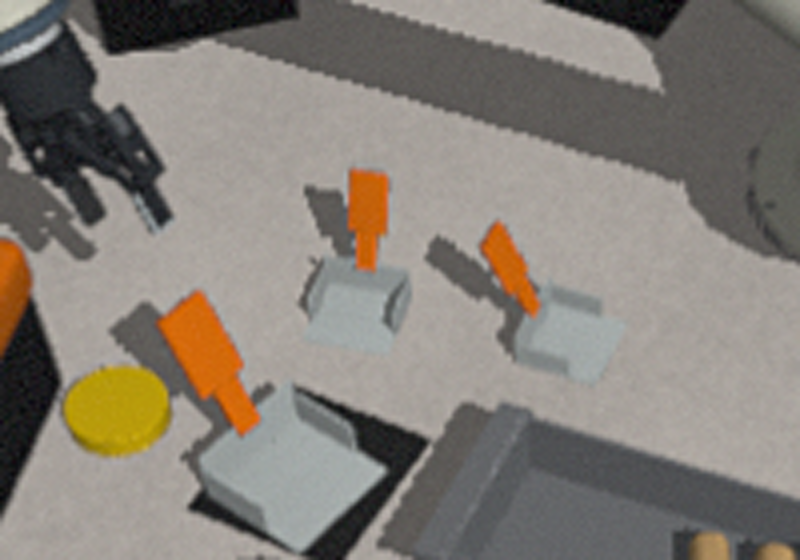

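The open fingers, at crop (90–160, 220), point along the paddle, whose top is at (183,308). Descending.

Request:
carry_out(steps="20 0 0 0 0 0 1;20 1 1 0 0 0 1;20 0 0 0 0 0 1;20 0 0 0 0 0 1;20 0 0 0 0 0 1;19 0 0 0 0 0 1;0 0 0 0 0 0 1")

```text
time_s: 4.82
tcp_pos: [0.5632, -0.3861, 0.1095]
tool_rot: [0.448, 1.511, 0.232]
contact_force: [-0.2, 0.7, 0.2]
finger_gap: 0.997
```

```bash
python3 g.py; python3 - <<'E'
from p import *
crop(optics.capture("scene"),180,100,280,200,5,"s3.png")
E
```

```text
4.825 [ 0.56 -0.39  0.11] [-0.85  0.82  1.11  0.33  1.5  -2.35]
 turn [-0.05 -0.02  0.05] |0.1| then shift [-120.27   -4.63    1.06] |120|
 turn [-0.05 -0.02  0.05] |0.1| then shift [-0.27 -4.63  1.06] |5|
```

View pics/s3.png

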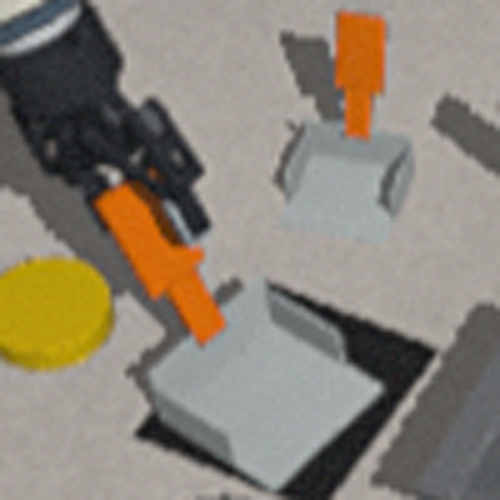

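The fingers straddle the paddle. The front finger shows at (185,195) and the rear one is hidden behind the paddle. Closing on it.

Request:
carry_out(steps="0 -4 1 0 0 0 1;0 0 0 0 0 0 -1;0 0 0 0 0 0 -1;0 0 0 0 0 0 -1;0 0 0 0 0 0 -1;0 0 0 0 0 0 -1;0 0 0 0 0 0 -1;0 0 0 0 0 0 -1;0 0 0 0 0 0 -1", squeeze=90)

```text
time_s: 6.0
tcp_pos: [0.5642, -0.3917, 0.1084]
tool_rot: [0.447, 1.509, 0.23]
contact_force: [1.7, 2.6, 5.4]
finger_gap: 0.15
```

```bash
python3 g.py; python3 -c "
from p import *
print(r.observe()['contact_force'],r.observe()['finger_gap'])"
```

```text
6.0 [ 0.56 -0.39  0.11] [-0.85  0.83  1.1   0.33  1.5  -2.35]
 turn [-0.06  0.12  0.13] |0.2| then shift [-119.05    0.68   -0.77] |119|
 turn [-0.06  0.12  0.13] |0.2| then shift [ 0.95  0.68 -0.77] |1|
[1.73 2.63 5.4 ] 0.149915822339874
```

Request:
carry_out(steps="-15 6 0 0 0 0 -1;-25 10 0 0 0 0 -1;-35 16 0 0 0 0 -1;-35 16 0 0 0 0 -1;-35 16 0 0 0 0 -1;0 0 0 0 0 0 -1")

```text
time_s: 6.75
tcp_pos: [0.5643, -0.3958, 0.2706]
tool_rot: [0.442, 1.506, 0.227]
contact_force: [-0.6, -0.6, -2.5]
finger_gap: 0.15
```

```bash
python3 - <<'E'
from p import *
p,Rn=now();print(p,r.observe()['contact_force'],r.observe()['finger_gap'])
a=target(tote(.005,.013,.13),94.4,0,NOSE)
b=target(tote(.005,.013,.012),94.4,0,NOSE)
p,Rn=delta(p,Rn,*a);delta(p,Rn,*b)
t=optics.capture("top");s=optics.capture("scene")
A=cv2.resize(t["frame"][160:240,380:500,::-1],None,fx=5,fy=5,interpolation=2);B=cv2.resize(s["frame"][70:190,180:300,::-1],None,fx=5,fy=5,interpolation=2)
cv2.imwrite("pics/c4.png",np.vstack([A,B])[:, :][::1])
cv2.imwrite("pics/c4.png",cv2.resize(np.vstack([A,B]),None,fx=.6,fy=.6))
E
```

```text
[ 0.56 -0.4   0.27] [-0.62 -0.62 -2.47] 0.14964136222089996
 turn [-11.21   5.55   0.43] |12.5| then shift [148.57 233.97  -9.89] |277|
 turn [0. 0. 0.] |0.0| then shift [106.94 -49.87  -0.  ] |118|
```

View pics/c4.png

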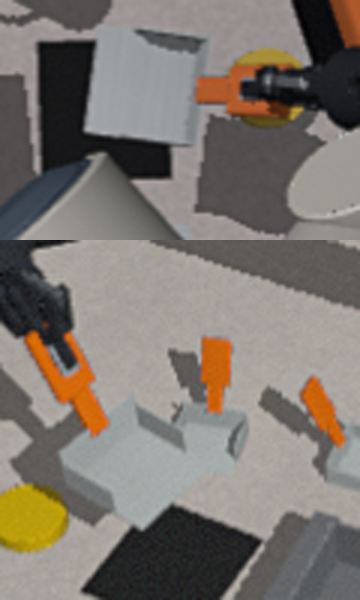

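```bash
python3 - <<'E'
from p import *
np.set_printoptions(precision=4,suppress=True)
t=optics.capture("top");s=optics.capture("scene")
q=plane(t,[(414,169.3),(408.3,203.7)],.167);print(q,tri(t,[(414,169.3)],s,[(226.7,165.7)]))
p,Rn=now();Rs=Rn*R.from_matrix(M).inv();print(Rs.as_euler('ZYX',degrees=True),[p+Rs.apply(np.array([.055,y,0])-TCPs) for y in(-.056,.056,0)])
E
```

```text
[[ 0.6357 -0.2767  0.167 ]
 [ 0.5297 -0.2565  0.167 ]] [[ 0.636  -0.2772  0.1581  0.0029]]
[81.8881  0.0806  0.0284] [array([ 0.6372, -0.2708,  0.1605]), array([ 0.5263, -0.255 ,  0.1606]), array([ 0.5818, -0.2629,  0.1606])]
```

Request:
carry_out(steps="0 0 0 -5.6 2.8 0.2 -1;0 0 0 -5.6 2.8 0.2 -1;20 31 -1.2 0 0 0 -1;26 41 -2 0 0 0 -1;26 41 -2 0 0 0 -1;26 41 -2 0 0 0 -1;26 41 -2 0 0 0 -1;25 39 -1 0 0 0 -1;0 0 0 0 0 0 -1")

```text
time_s: 8.07
tcp_pos: [0.5306, -0.1177, 0.2311]
tool_rot: [0.288, 1.567, 0.409]
contact_force: [-0.0, -1.2, -2.8]
finger_gap: 0.151
```

```bash
cat > a.py <<'E'
from p import *
import sys
def here():
    p,Rn=now();Rs=Rn*R.from_matrix(M).inv();o=r.observe()
    n=p+Rs.apply(np.array(NOSE)-TCPs);d=RZ(-TY).apply(n-np.r_[TX,0])*1000
    print("t%.2f"%o["time_s"],"ypr",Rs.as_euler('ZYX',degrees=True),"nose tote mm",d,"world",n*1000,"F",o["contact_force"],"T",o["wrist_torque"],"j6 %.2f j5 %.2f"%(o["joints"][5],o["joints"][4]),"gap %.3f"%o["finger_gap"])
    return p,Rn
E
python3 - <<'E'
from a import *
p,Rn=here()
delta(p,Rn,*target(tote(.005,.013,.03),94.4,0,NOSE))
delta(p,Rn,*target(tote(.005,.013,.012),94.4,0,NOSE))
crop(optics.capture("top"),240,150,440,260,4,"t5.png")
E
```

```text
t8.07 ypr [94.57 -0.41  0.41] nose tote mm [ 10.7   16.54 127.23] world [519.19  15.4  127.23] F [-0.01 -1.19 -2.77] T [-0.57 -0.04 -0.01] j6 -2.28 j5 1.49 gap 0.151
 turn [-0.02 -0.45 -0.41] |0.6| then shift [ 85.16 -45.17   2.38] |96|
 turn [-0.02 -0.45 -0.41] |0.6| then shift [101.47 -52.78   2.38] |114|
```

View pics/t5.png

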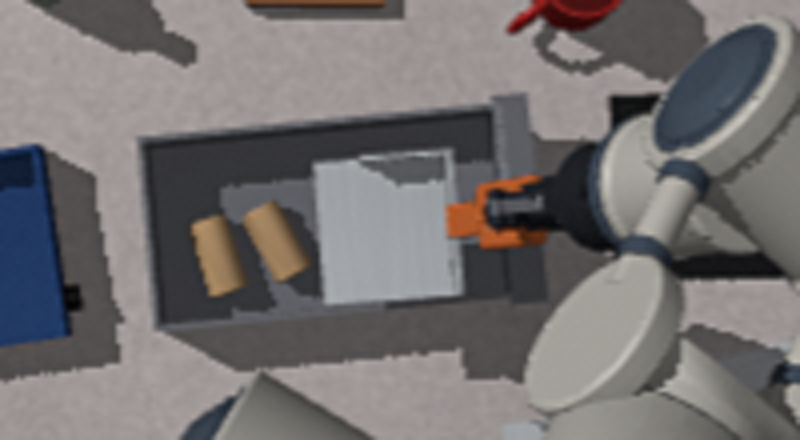

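The level scoop is over the tote, its nose at (320,230). The rollers at (218,255) and (275,240) are ahead of it, and there is clearance on all sides. Lowering.

Request:
carry_out(steps="21 -11 1 0 -0.2 -0.2 -1;21 -11 1 0 -0.2 -0.2 -1;21 -12 0 0 0 0 -1;21 -11 0 0 0 0 -1;9 -4 0 0 0 0 -1;7 -3.5 0 0 0 0 -1;0 0 0 0 0 0 -1")

```text
time_s: 9.0
tcp_pos: [0.5345, -0.1263, 0.119]
tool_rot: [0.284, 1.557, 0.399]
contact_force: [0.9, -0.7, -2.2]
finger_gap: 0.146
```

```bash
python3 - <<'E'
from a import *
p,Rn=here()
delta(p,Rn,*target(tote(.005,.013,.005),94.4,2,NOSE))
E
```

```text
t9.00 ypr [94.23  0.11 -0.09] nose tote mm [ 0.89 11.64 14.  ] world [524.83   6.    14.  ] F [ 0.87 -0.69 -2.2 ] T [-0.52 -0.05 -0.02] j6 -2.37 j5 1.26 gap 0.146
 turn [-0.11  0.15 -1.89] |1.9| then shift [ 7.3   5.21 -0.81] |9|
```

Request:
carry_out(steps="3 2 0 0 0 -1 -1;4 3 -0.5 0 0 -1 -1;0 0 0 0 0 0 -1")

```text
time_s: 9.38
tcp_pos: [0.5333, -0.1179, 0.1152]
tool_rot: [0.255, 1.56, 0.372]
contact_force: [-0.2, 0.7, -1.7]
finger_gap: 0.154
```

```bash
python3 -c "
from a import *
p,Rn=here()
print(Rn.inv().apply(RZ(TY).apply([10,0,0])),Rn.inv().apply([0,0,-1]))"
```

```text
t9.38 ypr [94.29  2.13 -0.12] nose tote mm [ 5.63 12.25  5.59] world [523.86  10.67   5.59] F [-0.22  0.67 -1.69] T [-0.11  0.09 -0.02] j6 -2.34 j5 1.21 gap 0.154
[ 3.89  9.21 -0.02] [ 0.92 -0.39 -0.  ]
```

Request:
carry_out(steps="5 8.8 0 0 0 0 -1;3.9 9.2 0 0 0 0 -1;3.9 9.2 0 0 0 0 -1;3.9 9.2 0 0 0 0 -1;3.9 9.2 0 0 0 0 -1;0 0 0 0 0 0 -1")

```text
time_s: 10.12
tcp_pos: [0.5296, -0.0676, 0.114]
tool_rot: [0.257, 1.56, 0.373]
contact_force: [0.7, 2.0, 4.8]
finger_gap: 0.151
```

```bash
cat > rl.py <<'E'
from a import *
def rollers():
    for n,z in(("top",.024),("scene",.024)):
        c=optics.capture(n);h=cv2.cvtColor(c["frame"],cv2.COLOR_RGB2HSV)
        m=cv2.inRange(h,np.array((8,70,70)),np.array((22,200,255)));k=np.zeros_like(m)
        x0,y0,x1,y1=(195,180,375,245) if n=="top" else (260,150,450,270)
        k[y0:y1,x0:x1]=m[y0:y1,x0:x1]
        for q in cv2.findContours(k,0,1)[0]:
            if cv2.contourArea(q)>25:
                b=cv2.boxPoints(cv2.minAreaRect(q));w=plane(c,b,z)-np.r_[TX,0]
                w=RZ(-TY).apply(w)*1000;print(n,"roller tote",w.mean(0)[:2],"corners",w[:,:2].round(0).tolist())
p,Rn=here();rollers()
E
python3 rl.py
```

```text
t10.12 ypr [94.25  2.05 -0.12] nose tote mm [56.15 11.97  4.55] world [520.26  61.07   4.55] F [0.66 1.99 4.8 ] T [ 1.33  0.21 -0.19] j6 -2.30 j5 1.16 gap 0.151
top roller tote [115.71  25.3 ] corners [[136.0, -5.0], [106.0, -10.0], [96.0, 56.0], [125.0, 60.0]]
top roller tote [-68.25  22.07] corners [[-30.0, 15.0], [-46.0, -10.0], [-106.0, 29.0], [-90.0, 54.0]]
top roller tote [73.93 17.  ] corners [[92.0, -13.0], [60.0, -16.0], [55.0, 47.0], [87.0, 50.0]]
scene roller tote [  -1.06 -215.47] corners [[-62.0, -237.0], [-65.0, -181.0], [61.0, -195.0], [62.0, -249.0]]
scene roller tote [117.94  26.11] corners [[111.0, -19.0], [93.0, 65.0], [125.0, 71.0], [143.0, -13.0]]
scene roller tote [75.2  16.15] corners [[61.0, -25.0], [55.0, 59.0], [90.0, 57.0], [95.0, -26.0]]
```

Roller b has squared up against the nose, and a has rolled ahead. Continuing slowly.

Request:
carry_out(steps="2.9 6.9 0 0 0 0 -1;2.9 6.9 0 0 0 0 -1;2 4.6 0 0 0 0 -1;2 4.6 0 0 0 0 -1;2 4.6 0 0 0 0 -1;0 0 0 0 0 0 -1")

```text
time_s: 10.98
tcp_pos: [0.5279, -0.0388, 0.1139]
tool_rot: [0.256, 1.559, 0.371]
contact_force: [0.8, -1.4, 8.6]
finger_gap: 0.148
```

```bash
python3 rl.py
```

```text
t10.97 ypr [94.22  2.12 -0.16] nose tote mm [84.86 11.31  4.27] world [518.71  89.74   4.27] F [ 0.83 -1.36  8.57] T [ 1.37  0.32 -0.16] j6 -2.27 j5 1.13 gap 0.148
top roller tote [-38.05  22.5 ] corners [[-1.0, 16.0], [-16.0, -7.0], [-75.0, 29.0], [-60.0, 52.0]]
top roller tote [113.78  21.26] corners [[147.0, -15.0], [83.0, -16.0], [81.0, 57.0], [145.0, 58.0]]
scene roller tote [  -1.06 -215.47] corners [[-62.0, -237.0], [-65.0, -181.0], [61.0, -195.0], [62.0, -249.0]]
scene roller tote [109.54  22.02] corners [[81.0, -25.0], [78.0, 75.0], [139.0, 68.0], [140.0, -30.0]]
```

Request:
carry_out(steps="1.5 3.7 0 0 0 0 -1;1.5 3.7 0 0 0 0 -1;1.5 3.7 0 0 0 0 -1;1.5 3.7 0 0 0 0 -1;1.5 3.7 0 0 0 0 -1;0 0 0 0 0 0 -1")

```text
time_s: 11.82
tcp_pos: [0.5264, -0.019, 0.1141]
tool_rot: [0.256, 1.559, 0.371]
contact_force: [2.1, -1.2, 8.2]
finger_gap: 0.153
```

```bash
python3 rl.py | grep -v -- ' -'; python3 rl.py | grep 'roller tote \[1'
```

```text
top roller tote [114.23  21.97] corners [[147.0, -15.0], [83.0, -16.0], [82.0, 59.0], [146.0, 60.0]]
scene roller tote [110.16  23.71] corners [[82.0, -21.0], [80.0, 75.0], [139.0, 68.0], [140.0, -27.0]]
```

b has ridden onto the pan with hardly any force. Next, under a.

Request:
carry_out(steps="1.5 3.7 0 0 0 0 -1;1.5 3.7 0 0 0 0 -1;1.5 3.7 0 0 0 0 -1;1.5 3.7 0 0 0 0 -1;1.5 3.7 0 0 0 0 -1;1.5 3.7 0 0 0 0 -1;1.5 3.7 0 0 0 0 -1;0 0 0 0 0 0 -1")

```text
time_s: 13.02
tcp_pos: [0.5242, 0.0089, 0.1143]
tool_rot: [0.256, 1.559, 0.371]
contact_force: [1.2, -0.8, 5.6]
finger_gap: 0.153
```

```bash
python3 rl.py | grep -v 'tote \[ *-'
```

```text
t13.03 ypr [94.22  2.13 -0.15] nose tote mm [132.69  11.33   4.69] world [515.02 137.43   4.69] F [ 1.16 -0.82  5.61] T [ 0.82  0.29 -0.13] j6 -2.21 j5 1.08 gap 0.153
top roller tote [13.72 23.24] corners [[48.0, 15.0], [36.0, -4.0], [-20.0, 31.0], [-9.0, 50.0]]
top roller tote [114.61  22.23] corners [[147.0, -15.0], [83.0, -15.0], [82.0, 59.0], [146.0, 59.0]]
scene roller tote [110.47  24.98] corners [[81.0, -20.0], [83.0, 80.0], [141.0, 69.0], [137.0, -29.0]]
```

Request:
carry_out(steps="1.2 2.8 0 0 0 0 -1;1.2 2.8 0 0 0 0 -1;0.8 1.8 0 0 0 0 -1;0 0 0 0 0 0 -1")

```text
time_s: 13.62
tcp_pos: [0.5238, 0.0167, 0.1143]
tool_rot: [0.256, 1.559, 0.371]
contact_force: [-0.0, -2.0, 6.7]
finger_gap: 0.154
```

```bash
python3 rl.py | grep -v 'tote \[ *-'; python3 - <<'E'
from a import *
p,Rn=now();Rs=Rn*R.from_matrix(M).inv()
n=p+Rs.apply(np.array(NOSE)-TCPs)
delta(p,Rn,*target(n+[0,0,.004],94.4,-18,NOSE))
E
```

```text
t13.62 ypr [94.22  2.13 -0.16] nose tote mm [140.55  11.19   4.65] world [514.56 145.27   4.65] F [-0.03 -2.02  6.75] T [ 0.77  0.32 -0.06] j6 -2.20 j5 1.07 gap 0.154
top roller tote [20.42 22.64] corners [[54.0, 15.0], [43.0, -4.0], [-14.0, 30.0], [-2.0, 50.0]]
top roller tote [114.16  21.47] corners [[146.0, -15.0], [83.0, -15.0], [82.0, 58.0], [146.0, 58.0]]
scene roller tote [110.44  24.07] corners [[81.0, -20.0], [83.0, 78.0], [141.0, 67.0], [137.0, -29.0]]
 turn [-0.07  0.23 20.13] |20.1| then shift [ 14.04 -53.92   0.7 ] |56|
```

```bash
cat >> a.py <<'E'
def pivot(pt,deg):   # per-row twist turning tool z by deg about scoop point pt
    q=M.T@(np.array(pt)-TCPs);print("pivot shift",(q-R.from_euler('z',deg,degrees=True).apply(q))*1000)
E
python3 -c "
from a import *
pivot((-.05,0,0),5);pivot((-.05,0,0),4)"
```

```text
pivot shift [-1.25 -9.38  0.  ]
pivot shift [-1.07 -7.49  0.  ]
```

Request:
carry_out(steps="-1 -7.5 0 0 0 4 -1;-1 -7.5 0 0 0 4 -1;-1 -7.5 0 0 0 4 -1;-1 -7.5 0 0 0 4 -1;-1 -7.5 0 0 0 4 -1;0 0 0 0 0 0 -1")

```text
time_s: 14.48
tcp_pos: [0.5258, -0.0187, 0.0978]
tool_rot: [0.533, 1.516, 0.641]
contact_force: [0.0, -0.4, -3.4]
finger_gap: 0.154
```

```bash
python3 rl.py | grep -v 'tote \[ *-';python3 -c "
from a import *
crop(optics.capture('top'),240,150,440,260,4,'t6.png')
_,Rn=now();print(Rn.inv().apply([0,0,10]),Rn.inv().apply(RZ(TY).apply([10,0,0])))"
```

```text
t14.47 ypr [ 94.15 -17.86  -0.02] nose tote mm [134.75  11.79  38.87] world [514.41 139.45  38.87] F [ 0.03 -0.36 -3.38] T [-1.05 -0.07  0.04] j6 -2.49 j5 1.33 gap 0.154
top roller tote [67.81 20.68] corners [[95.0, -21.0], [34.0, -15.0], [41.0, 62.0], [101.0, 56.0]]
scene roller tote [63.63 31.82] corners [[9.0, 45.0], [86.0, 88.0], [118.0, 18.0], [43.0, -24.0]]
[-7.34  6.79  0.02] [ 6.79  7.34 -0.02]
```

View pics/t6.png

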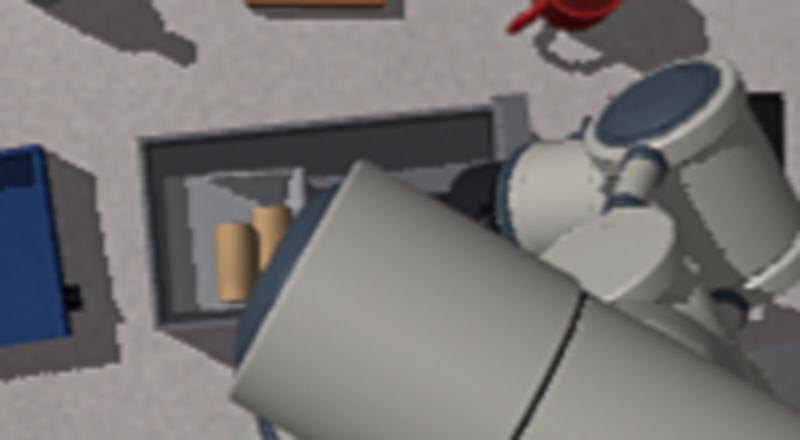

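Both rollers lie in the pan against its back wall, at (235,262) and (272,240). Lifting straight up.

Request:
carry_out(steps="-5.5 5 0 0 0 0 -1;-11 10 0 0 0 0 -1;-11 10 0 0 0 0 -1;-14.7 13.6 0 0 0 0 -1;-14.7 13.6 0 0 0 0 -1;-14.7 13.6 0 0 0 0 -1;-11 10 0 0 0 0 -1;-5 4.5 0 0 0 0 -1;0 0 0 0 0 0 -1")

```text
time_s: 15.75
tcp_pos: [0.5258, -0.0185, 0.2181]
tool_rot: [0.531, 1.515, 0.643]
contact_force: [0.5, 0.5, -3.5]
finger_gap: 0.152
```

```bash
cat >> p.py <<'E'
YX=np.array([.5101,.3148]);YY=97.9    # tray
def tray(x,y,z):return np.r_[YX+RZ(YY).as_matrix()[:2,:2]@[x,y],z]
E
python3 - <<'E'
from a import *
p,Rn=here()
p,Rn=delta(p,Rn,*target(tray(-.035,0,.14),YY,-18,NOSE))
p,Rn=delta(p,Rn,*target(tray(-.035,0,.10),YY,0,NOSE))
p,Rn=delta(p,Rn,*target(tray(-.035,0,.045),YY,0,NOSE))
pivot(NOSE,-5)
E
```

```text
t15.75 ypr [ 94.28 -17.87  -0.12] nose tote mm [135.06  12.01 159.13] world [514.17 139.74 159.13] F [ 0.5   0.51 -3.48] T [-0.99 -0.09  0.01] j6 -2.35 j5 1.53 gap 0.152
 turn [-2.6   2.58  0.13] |3.7| then shift [108.71  88.    30.28] |143|
 turn [  0.  -0. -18.] |18.0| then shift [ 5.33 26.07  0.  ] |27|
 turn [0. 0. 0.] |0.0| then shift [ 49.85 -23.24  -0.  ] |55|
pivot shift [-6.06 13.46  0.  ]
```

Request:
carry_out(steps="0 0 0 -2.6 2.6 0 -1;11 9 3 0 0 0 -1;22 17.5 6 0 0 0 -1;22 17.5 6 0 0 0 -1;22 17.5 6 0 0 0 -1;20 17 6 0 0 0 -1;11 9 3 0 0 0 -1;0 0 0 0 0 0 -1")

```text
time_s: 16.75
tcp_pos: [0.5359, 0.123, 0.198]
tool_rot: [0.485, 1.541, 0.693]
contact_force: [0.2, -0.6, -4.3]
finger_gap: 0.156
```

```bash
cat > tr.py <<'E'
from a import *
p,Rn=here();Rs=Rn*R.from_matrix(M).inv();n=p+Rs.apply(np.array(NOSE)-TCPs)
print("nose tray",RZ(-YY).apply(n-np.r_[YX,0])*1000)
E
python3 - <<'E'
from tr import *
p,Rn=delta(p,Rn,*target(tray(-.035,0,.088),YY,-18,NOSE))
p,Rn=delta(p,Rn,*target(tray(-.035,0,.088),YY,-3,NOSE))
pivot(NOSE,-5);pivot(NOSE,-8)
E
```

```text
t16.75 ypr [ 97.93 -17.9    0.09] nose tote mm [275.06   1.52 139.17] world [513.88 280.13 139.17] F [ 0.24 -0.64 -4.34] T [-0.94 -0.16 -0.05] j6 -2.27 j5 1.39 gap 0.156
nose tray [-34.86   1.02 139.17]
 turn [-0.02 -0.1   0.1 ] |0.1| then shift [ 37.45 -35.25   0.78] |51|
 turn [  0.  -0. -15.] |15.0| then shift [-24.86  36.52  -0.  ] |44|
pivot shift [-6.06 13.46  0.  ]
pivot shift [-9.13 21.77  0.  ]
```

Request:
carry_out(steps="-6 13.5 0 0 0 -5 -1;-6 13.5 0 0 0 -5 -1;-6 13.5 0 0 0 -5 -1;15 -8 0 0 0 0 -1;15 -8 0 0 0 0 -1;14 -7.5 0 0 0 0 -1;0 0 0 0 0 0 -1;1.7 16.6 0 0 0 -8 -1;2.6 19.3 0 0 0 -8 -1;2.9 21 0 0 0 -8 -1;2.9 22.6 0 0 0 -8 -1;-9.1 21.8 0 0 0 -8 -1;0 0 0 0 0 0 -1;0 0 0 0 0 0 -1")

```text
time_s: 18.5
tcp_pos: [0.5195, 0.2421, 0.2051]
tool_rot: [-0.273, 1.549, -0.057]
contact_force: [-0.5, -0.7, -2.3]
finger_gap: 0.152
```

```bash
python3 - <<'E'
from tr import *
crop(optics.capture('scene'),330,150,490,280,5,'s7.png')
pivot(NOSE,-5)
E
```

```text
t18.50 ypr [98.   37.05  0.13] nose tote mm [279.57   1.72  41.42] world [513.34 284.62  41.42] F [-0.46 -0.67 -2.29] T [0.21 0.04 0.  ] j6 -1.19 j5 1.27 gap 0.152
nose tray [-30.34   0.94  41.42]
pivot shift [-6.06 13.46  0.  ]
```

View pics/s7.png

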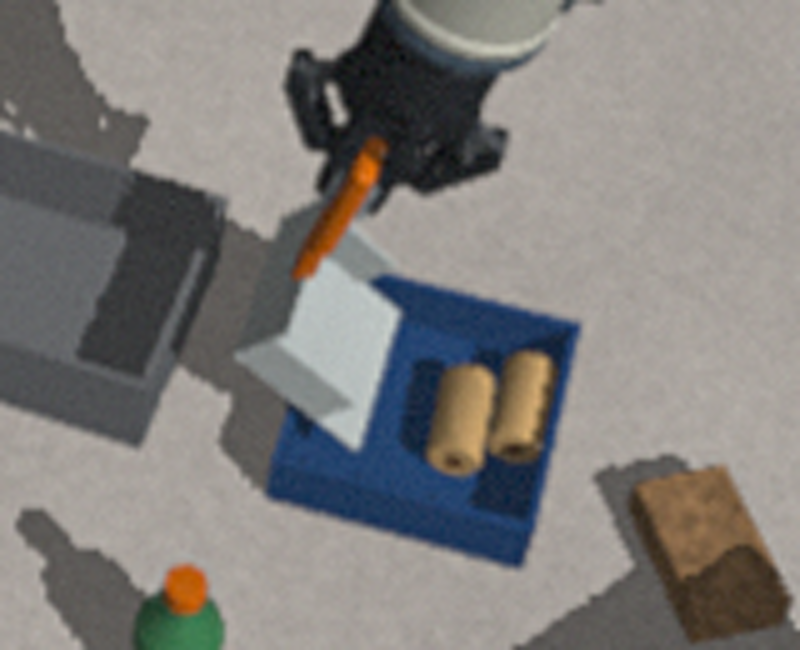

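Both rollers rest in the tray, at (462,418) and (525,405). Lifting clear and returning to the mat.

Request:
carry_out(steps="-15 -3 0 0 0 0 -1;-25 -5 0 0 0 0 -1;-30 -6 0 0 0 0 -1;-30 -6 0 0 0 0 -1;-20 -4 0 0 0 0 -1;9.1 -22 0 0 0 8 -1;9.1 -22 0 0 0 8 -1;9.1 -22 0 0 0 8 -1;9.1 -22 0 0 0 8 -1;6 -13.5 0 0 0 5 -1;0 0 0 0 0 0 -1")

```text
time_s: 19.92
tcp_pos: [0.5333, 0.1445, 0.2817]
tool_rot: [0.239, 1.572, 0.445]
contact_force: [-0.4, 0.9, -3.4]
finger_gap: 0.155
```

```bash
cat > mt.py <<'E'
from tr import *
MC=np.array([.5617,-.3107])
def mat(z,yaw=90):return target(np.r_[MC,z],yaw,0,(.0025,0,0))
E
python3 - <<'E'
from mt import *
delta(p,Rn,*mat(.15))
E
```

```text
t19.93 ypr [97.67  0.08  0.08] nose tote mm [270.86   0.27 176.72] world [515.45 276.04 176.72] F [-0.4   0.94 -3.39] T [-0.55 -0.05 -0.05] j6 -1.91 j5 1.40 gap 0.155
nose tray [-39.12   0.03 176.72]
 turn [ 6.92 -3.31  0.08] |7.7| then shift [-201.97 -496.78   28.39] |537|
```

Request:
carry_out(steps="0 0 0 6.9 -3.3 0.1 -1;-10 -24 1.5 0 0 0 -1;-16 -40 2.3 0 0 0 -1;-16 -40 2.3 0 0 0 -1;-16 -40 2.3 0 0 0 -1;-16 -40 2.3 0 0 0 -1;-16 -40 2.3 0 0 0 -1;-16 -40 2.3 0 0 0 -1;-16 -40 2.3 0 0 0 -1;-16 -40 2.3 0 0 0 -1;-16 -40 2.3 0 0 0 -1;-16 -40 2.3 0 0 0 -1;-16 -40 2.3 0 0 0 -1;-12 -30 1.5 0 0 0 -1;0 0 0 0 0 0 -1")

```text
time_s: 21.8
tcp_pos: [0.564, -0.3861, 0.2532]
tool_rot: [0.337, 1.544, 0.342]
contact_force: [-0.1, 0.2, -2.3]
finger_gap: 0.156
```

```bash
python3 - <<'E'
from mt import *
p,Rn=delta(p,Rn,*mat(.02))
p,Rn=delta(p,Rn,*mat(.005))
E
```

```text
t21.80 ypr [90.16  0.18 -0.05] nose tote mm [-260.88   -7.23  148.03] world [ 563.73 -253.55  148.03] F [-0.05  0.22 -2.3 ] T [-0.44  0.04 -0.01] j6 -2.38 j5 1.81 gap 0.156
nose tray [-570.33   25.    148.03]
 turn [ 0.17 -0.02  0.18] |0.3| then shift [114.32 -58.8   -2.31] |129|
 turn [0. 0. 0.] |0.0| then shift [13.59 -6.34 -0.  ] |15|
```

Request:
carry_out(steps="12 -6 -0.5 0 0 0.2 -1;25 -13 -0.5 0 0 0 -1;25 -13 -0.5 0 0 0 -1;25 -13 -0.5 0 0 0 -1;17 -9 -0.3 0 0 0 -1;10 -5 0 0 0 0 -1;0 0 0 0 0 0 -1")

```text
time_s: 22.68
tcp_pos: [0.5617, -0.3885, 0.1241]
tool_rot: [0.341, 1.544, 0.349]
contact_force: [0.8, 0.0, -2.4]
finger_gap: 0.15
```

```bash
python3 - <<'E'
from mt import *
p,Rn=delta(p,Rn,*mat(.003))
E
```

```text
t22.68 ypr [90.28 -0.21 -0.02] nose tote mm [-262.4    -4.43   19.8 ] world [ 561.04 -255.29   19.8 ] F [ 0.82  0.02 -2.39] T [-0.51 -0.03  0.  ] j6 -2.45 j5 1.59 gap 0.150
nose tray [-571.68   27.9    19.8 ]
 turn [ 0.27 -0.1  -0.21] |0.4| then shift [13.72 -9.19  0.04] |17|
```

Request:
carry_out(steps="7 -5 0 0 0 -0.2 -1;4.5 -2.5 0 0 0 0 -1;2 -1 0 0 0 0 -1;0 0 0 0 0 0 -1")

```text
time_s: 23.18
tcp_pos: [0.5617, -0.3909, 0.1087]
tool_rot: [0.338, 1.544, 0.346]
contact_force: [-0.8, 0.8, -2.5]
finger_gap: 0.152
```

```bash
python3 mt.py
```

```text
t23.18 ypr [90.27  0.02 -0.06] nose tote mm [-265.17   -4.38    3.85] world [ 561.21 -258.05    3.85] F [-0.84  0.76 -2.5 ] T [-0.42  0.04  0.01] j6 -2.46 j5 1.57 gap 0.152
nose tray [-574.44   28.11    3.85]
```

Just above the mat. Lowering until contact, then releasing.

Request:
carry_out(steps="0.9 -0.4 0 0 0 0 -1;0.5 -0.2 0 0 0 0 -1;0 0 0 0 0 0 -1")

```text
time_s: 23.55
tcp_pos: [0.5622, -0.3911, 0.1083]
tool_rot: [0.337, 1.542, 0.345]
contact_force: [1.2, -1.2, 9.7]
finger_gap: 0.155
```

```bash
python3 mt.py
```

```text
t23.55 ypr [90.27  0.06 -0.13] nose tote mm [-265.55   -4.92    3.35] world [ 561.78 -258.39    3.35] F [ 1.16 -1.16  9.69] T [ 0.55  0.45 -0.02] j6 -2.46 j5 1.57 gap 0.155
nose tray [-574.86   27.59    3.35]
```

Request:
carry_out(steps="-0.5 0.2 0 0 0 0 -1;0 0 0 0 0 0 0;0 0 0 0 0 0 0.6;0 0 0 0 0 0 1;0 0 0 0 0 0 1;0 0 0 0 0 0 1;0 0 0 0 0 0 1;0 0 0 0 0 0 1;-15 0 0 0 0 0 1;-25 0 0 0 0 0 1;-30 0 0 0 0 0 1;-40 0 0 0 0 0 1;-40 0 0 0 0 0 1;0 0 0 0 0 0 1;0 0 0 0 0 0 1")

```text
time_s: 25.42
tcp_pos: [0.5617, -0.4541, 0.2435]
tool_rot: [0.338, 1.544, 0.346]
contact_force: [-0.2, 1.0, -0.2]
finger_gap: 0.997
```

```bash
python3 - <<'E'
from h import *
print(r.observe()["contact_force"],r.observe()["tcp_pos"])
t=optics.capture("top");s=optics.capture("scene")
A=cv2.resize(t["frame"][160:250,190:490,::-1],None,fx=2.6,fy=2.6,interpolation=2)
B=cv2.resize(s["frame"][100:270,170:490,::-1],(A.shape[1],360),interpolation=2)
cv2.imwrite("pics/e8.png",np.vstack([A,B]));print(A.shape)
E
```

```text
[-0.16122683  0.99108592 -0.24244177] [ 0.56166606 -0.45414386  0.24346052]
(234, 780, 3)
```

View pics/e8.png

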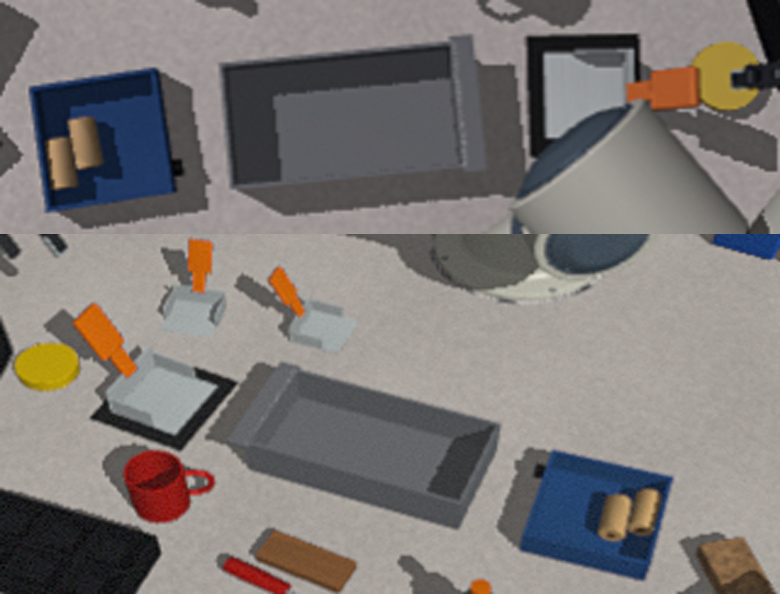

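The tray holds both rollers, at top-view (62,160) and (85,142). The tote is empty, and the scoop stands centred on the mat at (585,90), clear of the gripper. Handing in.

```bash
python3 -c "
from rig import order
print(order.job_done())"
```

```text
the job is handed in; nothing more can be done
None
```

I scooped both rollers out of the tote together against its left end wall and tipped them into the blue tray. Then I set the scoop flat on the middle of the black mat, let go, and handed the job in at about 25.5 s.

- **Last pictures:** they show both rollers lying in the tray, the tote empty, and the scoop standing centred on the mat. The gripper is open and clear of the scoop. The tape, mug, offcut, screwdriver and sanding block look where they were. The glue bottle is only partly in these views.
- **Forces:** every reading I took stayed at or below about 10 N. Those are readings at the end of each move, so brief peaks in between were not seen.
- **Disagreements:** my corner measurements disagreed by a few millimetres. The tray's far rim came out about 25 mm too high when measured from both views, so I used the top view and the stated rim height there. None of this affected the job.

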